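Close up the battery bay of a portable test set and hold its sprung cover down

TASK

On the portable test set, raise the display lid by its carrying bar until it stands upright, square to the deck, and let it stay there on its stiff hinge. Then turn the wing of the quarter-turn fastener on the battery cover until the wing is in line with the two raised ribs on the cover (only then will the cross bar below pass its slot) and press the cover down against its springs until it is flush with the deck. Do not lock it or let go: finish while still holding the cover firmly down and flush, wing in line with the ribs and lid upright, so that I can put in the two corner screws; leave the other things on the bench where they lie.

Things in the scene. Friction and masses are not known exactly. Their poses are not given: they have to be found in the camera images.
- test_set: Portable test set: grey case 140 mm deep (its x, from the front with latches and bar to the hinge at the rear) and 190 mm wide (y, to its left), z up; stands fixed. Origin: centre of its underside. Deck 62 mm above the bench; on it the battery cover (101 x 84 mm, x -56 to 45, y -67 to 17) and, beyond y = 36, a keypad and sockets up to 10 mm high.
- display_lid (a joint): Lid angle about the rear hinge, rad: 0 closed on the deck, 1.571 upright (square to the deck), stop 2.2. Starts ajar, 0.05 to 0.4. The stiff hinge holds it at any angle; moving it takes about 6 N at the bar. The lid is a hollow shell 140 x 190 x 42 mm, grey, display inside.
- lid_hinge (a point): Middle of the lid's hinge line, which runs along the case's y: 70 mm behind the case's centre, 62 mm above the bench. Its axes turn with the lid: x in the lid's open face, from the front edge to the hinge.
- lid_bar (a point): Middle of the lid's carrying bar: round steel, 11 mm thick, parallel to the hinge, straight for 80 mm, with a 34 mm clear gap to the lid's front. In the lid's frame 180 mm before the hinge and 21 mm above the open face: lid closed, 83 mm above the bench; upright, 242 mm above it and 21 mm behind the hinge line. Round, so it turns between the fingers as they follow its arc.
- bay_cover (a joint): Battery cover's angle about its rear hinge (along the case's y), rad: 0 flush on its frame, 0.125 sprung up (9 mm at the fastener), as it starts. Springs push it up, about 4 N at the fastener when up, 10 N when flush; it rises if let go. It goes below about 0.10 only with the wing within about 0.25 rad of the ribs, else the cross bar lands on the slotted plate below.
- turn_stud (a joint): Angle of the quarter-turn fastener in the cover, rad, anticlockwise from above: 0 when its wing is in line with the cover's two raised ribs and the cross bar with the slot below (both along the case's x). Starts at 0.85 to 1.45, so turn it clockwise; it goes on past 0 to a stop at -0.7. Turning takes 0.03 N m; it stays where left.
- stud_wing (a point): On the fastener's turning axis, mid wing. Wing: upright steel plate 30 mm long (this x axis), 8.5 thick, 20 high, on a 28 mm round flange; its top is 10 mm above this point, the cover's face 12.5 mm below. It lies 26 mm before the case's centre, at y = -25 mm, 74 mm above the bench with the cover flush. Ribs: 10 mm long, 22 mm before and behind it.
- driver_red: Bystander: small screwdriver, 166 mm long, lying on the bench. Origin at the centre of its underside.
- parts_tin: Bystander: low round tin of screws, 69 mm across, 26 mm high. Origin at the centre of its underside.
- heat_sink: Bystander: finned aluminium heat sink, 50 x 75 x 29 mm. Origin at the centre of its underside.
- relay_block: Bystander: plug-in relay, a block 36 x 36 x 54 mm standing upright. Origin at the centre of its underside.

How it is judged:
On the way, in this order (a step that is already met when the one before it is completed fails the run):
1. the display lid stands upright (value of joint display_lid between 1.39 and 1.75 rad), for 0.2 s.
2. the wing has been turned into line with the ribs (value of joint turn_stud between -0.35 and 0.35 rad).
At the end, for the whole second after the job is handed in: Lid within 0.18 rad (10 degrees) of upright; wing within 0.26 rad (15 degrees) of the ribs; cover less than 0.022 rad open (1.6 mm at the fastener) and pushed by the robot with more than 4 N (on the cover or its fastener), still so through the last second (all of step 1 and value of joint turn_stud between -0.26 and 0.26 rad and value of joint bay_cover below 0.022 rad and contact force between any of the fingers, the arm and bay_cover above 4 N); the arm keeps its last pose, push and grip.
It fails at once if a bystander (screwdriver, tin, heat sink or relay) is pushed more than 30 mm (distance of any of driver_red, parts_tin, heat_sink, relay_block from where it was at the start of the episode above 0.03 m).
It also fails if it takes over 54 s, if anything falls off the work surface, if the arm or the gripper's body presses on something with over 40 N, if the wrist force passes 120 N, or if a joint passes its speed limit or range.

ROBOT

A 6-joint arm with a two-finger parallel gripper is mounted at the origin on a cart in front of the work surface, level with it; the furniture and walls round the work are solid. World frame = base frame: x ahead of the robot, y to its left, z up, the work surface at z = 0. Lengths are in m, angles in rad, forces in N, time in s.
With the tool pointing down it reaches from about 0.275 to 0.75 m from the base axis. Payload 10.2 kg.
Tool frame: the origin (TCP) lies at the very end of the fingers, on their centre line; the grasp point (between the pads) lies 19 mm behind it; z points along the fingers, y is the line along which they close (so a half turn about z gives the same grasp; the last joint's range is limited). The gripper opens to 88 mm and grips with 3 to 60 N. Pads are 18 mm wide; open, the fingers measure 123 mm over their backs; the gripper's body (75 mm by 187 mm) begins 45 mm behind the grasp point.
Start: joints at [0.895, 0.313, 1.498, -0, 1.331, -0.223], TCP at [0.23, 0.472, 0.239] pointing down, gripper open.
Joint ranges: [-2.94, 2.94], [-0.97, 2.17], [0.19, 2.56], [-1.23, 4.37], [0.02, 3.11], [-2.88, 2.88]. Speed limits (rad/s): [2.39, 2.39, 3.01, 3.14, 3.14, 3.14].

INTERFACE

Orientations are given as a 3x3 rotation matrix whose columns are the frame's x, y, z axes.
In Python, from workcell import ctrl gives the robot as it stands. The module is installed in compiled form; this text tells all that it offers.
- The arm moves only by the tool send_rows, never from a script. Its argument "series" is a list of rows, each a list of 5 numbers: the shift along the tool's x, y, z in cm, then the turn about the tool's z in rad, then the finger opening in cm, from 0 to 8.81. A call has 1 to 5 rows; each row shifts and turns the commanded pose from where the row before left it, along the tool's axes as they then stand; what a row does not reach is not made up. A row lasts 1/8 s, in which the tool goes at most 62.5 mm and 10.7 degrees, less where a joint would pass 70% of its speed; a pose out of reach is approached as far as the arm can. A call with a gripper value outside its range is refused whole. The fingers move at their own pace and stop on an object; "force" is the grip in N (left out, the last holds). Time passes only in rows, so rows that do not move let the fingers close. It gives the time, the measured TCP pose, the force, the opening and the grip force at its end, in the units of the state.
- ctrl.get_obs(): the state, without advancing time (a new reading comes with each control period).
- ctrl.get_image(name): name is "scene" or "top" or "wrist"; returns a dict with "color" (384x512x3 uint8, red, green, blue), "intrinsics" (3x3 intrinsics, pixels), "T" (4x4, takes a point from camera to world coordinates). Camera axes: x right, y down, z forward; pixel columns grow to the right and rows downward; lengths in m; the calibration is good to about 2 mm. A picture is of the moment at which its call begins. There is no depth.
- ctrl.finish_job(): hands the job in; it is judged then, once.
The state is a dict: "t": time; "q": joint angles; "dq": joint speeds; "tau": joint torques, N m; "tool_pos": TCP position; "tcp_rot": TCP orientation; "ft_force": force on the tool from outside, world axes, zero at the start; "ft_torque": the same for the moment, N m; "opening": opening from 0.0 (shut) to 1.0 (fully open); "finger_force": force on a finger pad.
Only numpy, scipy, OpenCV 4.12 (cv2) and the standard library are available. Lean on these libraries where they do the work, as an engineer would, in place of code of your own. Each camera call takes 0.05 s, during which the arm holds its last target. There are 200 camera calls.

## Working session

There is one attempt and no reset: what is moved stays moved. The work goes in short steps, Python scripts to look and compute and a tool call to move; the robot and the scene stay as the last step left them, time stands still between calls to the robot, and variables do not carry over. Pictures are saved under pics/ and viewed, at most 10 in all, crops included, and the job is handed in when it is done.

Besides the shell and the picture viewer there is one more tool, called after "Call:" as name(argument=value, ...), one argument or row to a line, values as JSON. send_rows: Moves the arm, as the interface text tells. Its arguments: {"type":"object","properties":{"series":{"type":"array"},"force":{"type":"number"}},"required":["series"]}

```bash
mkdir -p pics
python3 - <<'E'
from workcell import ctrl
import cv2,numpy as np
o=ctrl.get_obs();print({k:np.round(v,3).tolist() for k,v in o.items()})
for n in("scene","top"):
    d=ctrl.get_image(n);cv2.imwrite(f"pics/{n}0.png",d["color"][:,:,::-1]);print(n,d["intrinsics"].round(1).tolist(),d["T"].round(4).tolist())
E
```

```text
{'t': 0.0, 'q': [0.895, 0.313, 1.498, -0.0, 1.331, -0.223], 'dq': [0.001, -0.001, -0.002, -0.001, 0.0, 0.0], 'tau': [0.0, -40.221, -25.227, 0.07, 0.035, -0.0], 'tool_pos': [0.23, 0.472, 0.238], 'tcp_rot': [[-0.899, 0.437, -0.001], [0.437, 0.899, -0.001], [0.0, -0.001, -1.0]], 'ft_force': [-0.513, 1.582, -0.337], 'ft_torque': [-0.009, 0.015, -0.016], 'finger_force': 0.0, 'opening': 1.0}
scene [[474.8, 0.0, 256.7], [0.0, 474.8, 191.7], [0.0, 0.0, 1.0]] [[-0.9033, -0.2671, 0.3357, 0.1952], [-0.4287, 0.5903, -0.6839, 0.4471], [-0.0155, -0.7617, -0.6477, 0.7227], [0.0, 0.0, 0.0, 1.0]]
top [[349.9, 0.0, 248.9], [0.0, 349.9, 200.6], [0.0, 0.0, 1.0]] [[0.0234, -0.9934, 0.1124, 0.4276], [-0.9992, -0.027, -0.03, -0.2234], [0.0328, -0.1117, -0.9932, 0.9125], [0.0, 0.0, 0.0, 1.0]]
```

View pics/scene0.png

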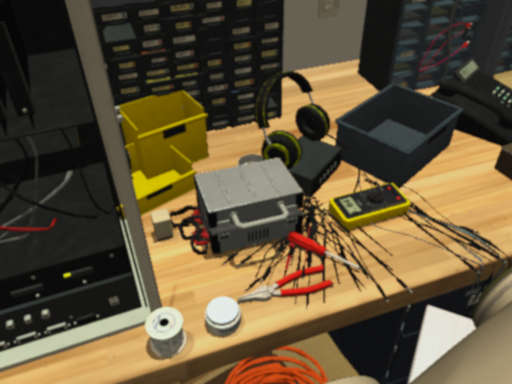

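View pics/top0.png

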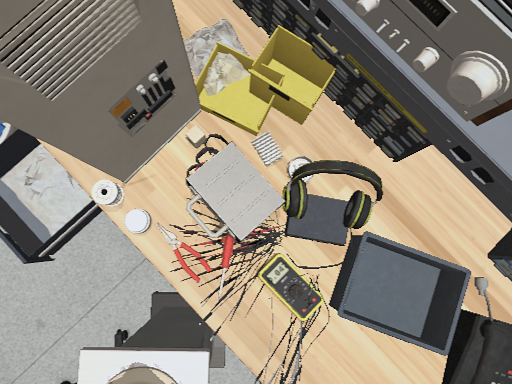

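Scene: the case is at about (197–302, 165–250) and its bar at about (232,218)–(290,208), towards the camera. The rack is on the left with its foot corner at (155,320). Top: lid quad is (229,142), (285,203), (237,240), (187,178), with the bar to the lower left at (190,200)–(222,235). The driver is at (228,250), the heat sink at (267,148) and the relay at (196,133). I'll zoom in on both views.

```bash
cat > h.py <<'E'
import numpy as np,cv2
def ray(d,u,v):
    K,T=d["intrinsics"],d["T"];r=T[:3,:3]@np.linalg.solve(K,[u,v,1.]);return T[:3,3],r/np.linalg.norm(r)
def onz(d,u,v,z):
    o,r=ray(d,u,v);return o+r*(z-o[2])/r[2]
def meet(rays):
    A=sum(np.eye(3)-np.outer(r,r) for o,r in rays);b=sum((np.eye(3)-np.outer(r,r))@o for o,r in rays)
    p=np.linalg.solve(A,b);return p,[np.linalg.norm(np.cross(p-o,r)) for o,r in rays]
def proj(d,p):
    c=np.linalg.inv(d["T"])@np.append(p,1);u=d["intrinsics"]@c[:3];return u[:2]/u[2]
E
python3 - <<'E'
import cv2,numpy as np
a=cv2.imread('pics/scene0.png')[150:265,185:315];b=cv2.imread('pics/top0.png')[130:250,170:300]
a=cv2.resize(a,None,fx=4,fy=4,interpolation=2)[:460];b=cv2.resize(b,None,fx=4,fy=4,interpolation=2)
cv2.imwrite('pics/c1.png',cv2.resize(a,None,fx=1.15,fy=1.15));cv2.imwrite('pics/c2.png',b)
E
```

```text
(no output)
```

View pics/c1.png

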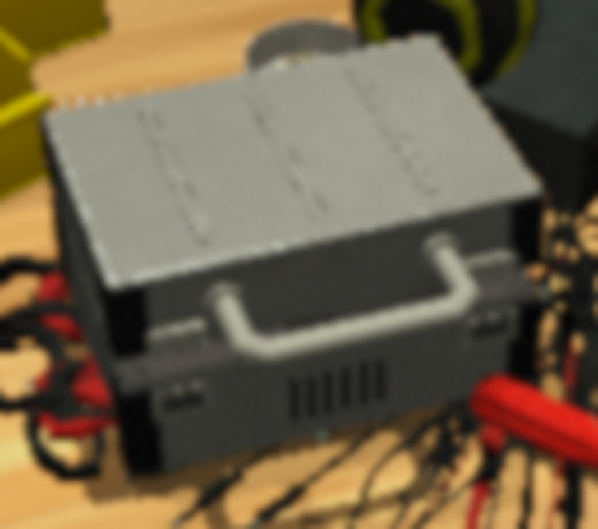

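View pics/c2.png

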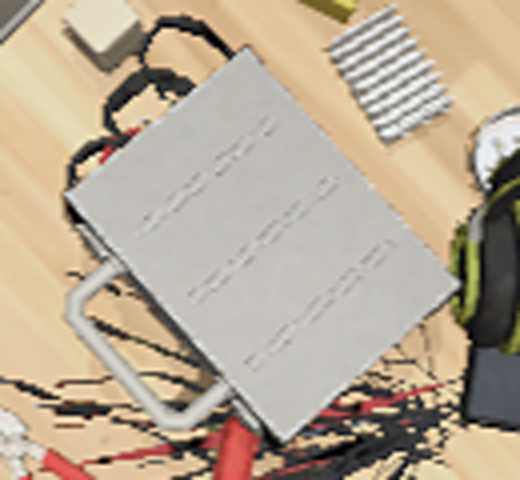

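Crop 1 (scale 4.6, offset 185,150): lid top corners are (45,112), (428,38), (540,188), (118,285), and the bar bends are at (258,347) and (468,298). Crop 2 (scale 4, offset 170,130): lid top is (247,47), (460,285), (283,442), (67,197), and the bar bends are at (76,302) and (174,420).

```bash
cat > m1.py <<'E'
from workcell import ctrl
from h import *
S=ctrl.get_image("scene");P=ctrl.get_image("top")
s=lambda u,v:ray(S,185+(u-.5)/4.6,150+(v-.5)/4.6)
t=lambda u,v:ray(P,170+(u-1.5)/4,130+(v-1.5)/4)
n=dict(A=((45,112),(247,47)),B=((428,38),(460,285)),C=((540,188),(283,442)),D=((118,285),(67,197)),bl=((258,347),(76,302)),br=((468,298),(174,420)))
p={}
for k,(a,b) in n.items():
    p[k],e=meet([s(*a),t(*b)]);print(k,p[k].round(4),np.round(e,4))
print([round(float(np.linalg.norm(p[a]-p[b])),4) for a,b in("AB","DC","AD","BC")])
x=((p['A']+p['B'])-(p['D']+p['C']))/2; z=np.array([0,0,1.])
w=((p['A']-p['B'])+(p['D']-p['C']))/2
print('yaw x',np.degrees(np.arctan2(x[1],x[0])),'yaw of y',np.degrees(np.arctan2(w[1],w[0])),'lid',np.arcsin(-x[2]/np.linalg.norm(x)))
E
python3 m1.py
```

```text
A [ 0.6589 -0.2029  0.1046] [0.0001 0.0001]
B [ 0.5221 -0.3311  0.1017] [0.0012 0.0012]
C [ 0.4275 -0.2301  0.1188] [0.0003 0.0003]
D [ 0.5632 -0.1031  0.1176] [0.0005 0.0005]
bl [ 0.5037 -0.1089  0.1014] [0.0014 0.0014]
br [ 0.4367 -0.1681  0.1041] [0.0017 0.0017]
[0.1875, 0.1858, 0.1389, 0.1394]
yaw x -46.53352804663516 yaw of y 43.10873934190976 lid 0.10849292637077879
```

Sizes agree: lid 187 × 139 mm, rear top at z 0.103, bar at z 0.102. That gives a case yaw of about −46.7°, lid angle about 0.11, bar middle near (0.468, −0.137) and wing near (0.503, −0.211). Now I'll move over the bar.

Call:
send_rows(
  series=[
    [-4.4,-4.0,0,0,8.8],
    [-4.4,-4.0,0,0,8.8],
    [-4.4,-4.0,0,0,8.8],
    [-4.4,-4.0,0,0,8.8],
    [-4.4,-4.0,0,0,8.8],
  ],
)

```text
t: 0.82
tool_pos: [0.3403, 0.1942, 0.2388]
tcp_rot: [[-0.899, 0.437, 0.0], [0.437, 0.899, 0.0], [-0.0, 0.0, -1.0]]
ft_force: [0.7, -0.4, -0.1]
opening: 0.998
finger_force: 0.0
```

Call:
send_rows(
  series=[
    [-4.4,-4.0,0,0,8.8],
    [-4.4,-4.0,0,0,8.8],
    [-4.4,-4.0,0,0,8.8],
    [-4.4,-4.0,0,0,8.8],
    [-4.4,-4.0,0,0,8.8],
  ],
)

```text
t: 1.45
tool_pos: [0.4507, -0.0821, 0.2388]
tcp_rot: [[-0.899, 0.438, 0.0], [0.438, 0.899, -0.0], [-0.0, 0.0, -1.0]]
ft_force: [0.1, 0.8, 0.3]
opening: 1.002
finger_force: 0.0
```

Call:
send_rows(
  series=[
    [0,0,0,0.18,8.8],
    [0,0,0,0.18,8.8],
    [0,0,0,0.18,8.8],
    [0,0,0,0.18,8.8],
    [0,0,0,0.18,8.8],
  ],
)

```text
t: 2.08
tool_pos: [0.4503, -0.0801, 0.2386]
tcp_rot: [[-0.211, 0.978, -0.0], [0.978, 0.211, 0.0], [0.0, -0.0, -1.0]]
ft_force: [0.3, -0.9, 0.7]
opening: 0.998
finger_force: 0.0
```

Call:
send_rows(
  series=[
    [0,0,0,0.18,4],
    [0,0,0,0.18,4],
    [0,0,0,0.18,4],
    [0,0,0,0.18,4],
    [0,0,0,0.18,4],
  ],
)

```text
t: 2.7
tool_pos: [0.4503, -0.0801, 0.2386]
tcp_rot: [[0.635, 0.773, -0.0], [0.773, -0.635, 0.0], [-0.0, -0.0, -1.0]]
ft_force: [0.4, -0.3, 0.0]
opening: 0.466
finger_force: 0.0
```

Call:
send_rows(
  series=[
    [0,0,0,0.127,4],
    [-2.6,2.4,0,0,4],
    [0,0,0,0,4],
  ],
)

```text
t: 3.08
tool_pos: [0.448, -0.1166, 0.2385]
tcp_rot: [[0.725, 0.689, -0.0], [0.689, -0.725, -0.0], [-0.0, -0.0, -1.0]]
ft_force: [0.5, -0.2, -0.7]
opening: 0.452
finger_force: 0.0
```

Run:
```python
from workcell import ctrl
from h import *
o=ctrl.get_obs();print(o['tool_pos'],o['opening'])
d=ctrl.get_image("wrist");im=d["color"][:,:,::-1].copy();np.savez('w1.npz',**{k:d[k] for k in("intrinsics","T")});print(d["T"].round(3).tolist())
for p,c in (((.468,-.137,.1025),(0,0,255)),((.466,-.135,.1025),(255,0,0))):
    u=proj(d,np.array(p));print(u);cv2.circle(im,tuple(int(v) for v in u),3,c,-1)
cv2.imwrite('pics/w1.png',im)
```

```text
[ 0.44797405 -0.11659385  0.23853132] 0.4523632525158449
[[0.69, -0.695, -0.202, 0.5], [-0.724, -0.663, -0.192, -0.067], [-0.001, 0.278, -0.961, 0.385], [0.0, 0.0, 0.0, 1.0]]
[284.42727    179.38659309]
[281.81961902 179.44678826]
```

View pics/w1.png

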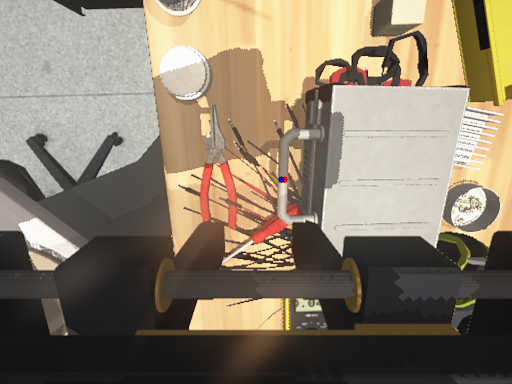

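The wrist view shows the bar vertical at column 284, rows 140–215, and the projected estimate (284,179) falls right on it. I'll descend with a narrow opening so that one finger enters the gap.

Call:
send_rows(
  series=[
    [0,2.85,0,0,2.7],
    [0,0,5,0,2.7],
    [0,0,4,0,2.7],
    [0,0,0,0,2.7],
  ],
)

```text
t: 3.62
tool_pos: [0.4667, -0.1347, 0.147]
tcp_rot: [[0.723, 0.691, -0.005], [0.691, -0.723, 0.003], [-0.001, -0.005, -1.0]]
ft_force: [1.0, 0.5, 1.3]
opening: 0.304
finger_force: 0.0
```

Call:
send_rows(
  series=[
    [0,0,2,0,2.7],
    [0,0,2.0,0,2.7],
    [0,0,1.5,0,2.7],
    [0,0,1.0,0,2.7],
    [0,0,0,0,2.7],
  ],
)

```text
t: 4.25
tool_pos: [0.4679, -0.136, 0.0838]
tcp_rot: [[0.724, 0.69, -0.0], [0.69, -0.724, 0.0], [-0.0, -0.0, -1.0]]
ft_force: [0.3, -0.1, 0.2]
opening: 0.305
finger_force: 0.0
```

Call:
send_rows(
  series=[
    [0,0,0,0,0.6],
    [0,0,0,0,0.6],
    [0,0,0,0,0.6],
    [0,0,0,0,0.6],
  ],
  force=20,
)

```text
t: 4.75
tool_pos: [0.4671, -0.1352, 0.0839]
tcp_rot: [[0.724, 0.69, -0.002], [0.69, -0.724, 0.002], [-0.0, -0.002, -1.0]]
ft_force: [-2.9, 4.2, 3.1]
opening: 0.116
finger_force: 20.0
```

Bar gripped: opening about 10 mm and grasp height 0.103 as expected. Next I'll compute the arc rows.

```bash
python3 -c "
import numpy as np
p=np.linspace(.227,1.757,21);R=.1812*100
print([[round(float(a),1),round(float(b),1)] for a,b in zip(np.diff(np.round(-R*np.cos(p)+.0,1)),-np.diff(np.round(R*np.sin(p),1)))])"
```

```text
[[0.4, -1.3], [0.5, -1.3], [0.5, -1.3], [0.7, -1.2], [0.7, -1.2], [0.9, -1.1], [0.9, -1.0], [1.0, -1.0], [1.1, -0.9], [1.1, -0.8], [1.2, -0.7], [1.2, -0.6], [1.3, -0.5], [1.3, -0.4], [1.4, -0.4], [1.3, -0.2], [1.4, -0.1], [1.4, -0.0], [1.4, 0.1], [1.4, 0.2]]
```

Call:
send_rows(
  series=[
    [0,0.4,-1.3,0,0.6],
    [0,0.5,-1.3,0,0.6],
    [0,0.5,-1.3,0,0.6],
    [0,0.7,-1.2,0,0.6],
    [0,0.7,-1.2,0,0.6],
  ],
)

```text
t: 5.38
tool_pos: [0.4847, -0.1541, 0.1466]
tcp_rot: [[0.723, 0.691, -0.008], [0.691, -0.723, 0.006], [-0.002, -0.009, -1.0]]
ft_force: [-11.7, 9.8, 2.2]
opening: 0.121
finger_force: 20.2
```

Call:
send_rows(
  series=[
    [0,0.9,-1.1,0,0.6],
    [0,0.9,-1.0,0,0.6],
    [0,1.0,-1.0,0,0.6],
    [0,1.1,-0.9,0,0.6],
    [0,1.1,-0.8,0,0.6],
  ],
)

```text
t: 6.0
tool_pos: [0.5198, -0.191, 0.1978]
tcp_rot: [[0.723, 0.691, -0.005], [0.691, -0.723, 0.002], [-0.002, -0.005, -1.0]]
ft_force: [-17.7, 8.6, 18.2]
opening: 0.114
finger_force: 20.1
```

The bar pushes outward on the tool (about 25 N radially), so my arc runs about 3–4 mm low. I'll add that offset and go on.

Call:
send_rows(
  series=[
    [0,0.9,-1.1,0,0.6],
    [0,1.2,-0.6,0,0.6],
    [0,1.3,-0.5,0,0.6],
  ],
)

```text
t: 6.38
tool_pos: [0.5442, -0.2172, 0.2175]
tcp_rot: [[0.724, 0.69, -0.003], [0.69, -0.724, 0.001], [-0.002, -0.003, -1.0]]
ft_force: [-7.8, 2.0, 2.3]
opening: 0.117
finger_force: 20.0
```

Call:
send_rows(
  series=[
    [0,1.3,-0.4,0,0.6],
    [0,1.4,-0.4,0,0.6],
    [0,1.3,-0.2,0,0.6],
    [0,1.4,-0.1,0,0.6],
    [0,1.4,0,0,0.6],
  ],
)

```text
t: 7.0
tool_pos: [0.5913, -0.2672, 0.2292]
tcp_rot: [[0.724, 0.69, -0.002], [0.69, -0.724, -0.001], [-0.002, -0.0, -1.0]]
ft_force: [-7.4, 0.8, 1.5]
opening: 0.114
finger_force: 20.0
```

Call:
send_rows(
  series=[
    [0,1.4,0.1,0,0.6],
    [0,1.3,0.2,0,0.6],
    [0,0,0,0,0.6],
    [0,0,0,0,0.6],
  ],
)

```text
t: 7.5
tool_pos: [0.6105, -0.2874, 0.2258]
tcp_rot: [[0.724, 0.689, 0.001], [0.689, -0.724, -0.003], [-0.001, 0.003, -1.0]]
ft_force: [-0.4, -5.9, 1.1]
opening: 0.118
finger_force: 20.0
```

Run:
```python
from workcell import ctrl
from h import *
a=ctrl.get_image("scene")["color"][100:292,150:406,::-1];b=ctrl.get_image("top")["color"][70:262,140:396,::-1]
cv2.imwrite('pics/up.png',cv2.resize(np.hstack([a,b]),None,fx=1.56,fy=2.5,interpolation=2)) if 0 else cv2.imwrite('pics/up.png',cv2.resize(np.vstack([a,b]),None,fx=1.56,fy=1.56,interpolation=2))
```

```text
(no output)
```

View pics/up.png

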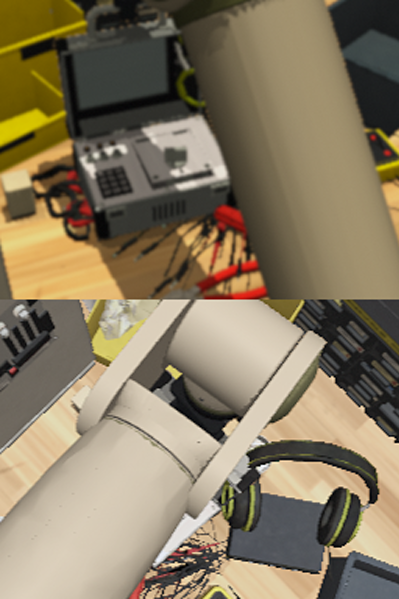

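The scene half shows the lid standing up with the display facing the camera, and the cover and wing are visible on the deck near (175,155). Kinematics give a lid angle of about 1.64. I'll release, lift and hover over the wing.

Call:
send_rows(
  series=[
    [0,0,0,0,1.5],
    [0,0,0,0,2.7],
    [0,0,0,0,2.7],
    [0,0,-2,0,2.7],
    [0,0,-4,0,2.7],
  ],
)

```text
t: 8.22
tool_pos: [0.6103, -0.2854, 0.284]
tcp_rot: [[0.723, 0.69, -0.003], [0.69, -0.723, 0.002], [-0.001, -0.004, -1.0]]
ft_force: [0.3, -0.3, 0.3]
opening: 0.306
finger_force: 0.0
```

Call:
send_rows(
  series=[
    [-0.8,-4.3,0,0,2.7],
    [-0.8,-4.3,0,0,3],
    [-0.9,-4.3,0,0,4],
    [0,0,3,0,4],
    [0,0,0,0,4],
  ],
)

```text
t: 8.85
tool_pos: [0.5029, -0.2091, 0.2537]
tcp_rot: [[0.723, 0.69, -0.003], [0.69, -0.723, 0.002], [-0.001, -0.003, -1.0]]
ft_force: [-0.2, -0.1, -0.4]
opening: 0.454
finger_force: 0.0
```

Run:
```python
from workcell import ctrl
from h import *
d=ctrl.get_image("wrist");im=d["color"][:,:,::-1].copy();np.savez('w2.npz',**{k:d[k] for k in("intrinsics","T")});cv2.imwrite('pics/w2full.png',im)
u=proj(d,np.array((.503,-.211,.083)));print(u, ctrl.get_obs()['tool_pos'])
x,y=int(u[0])-75,int(u[1])-70
cv2.imwrite('pics/w2.png',cv2.resize(im[y:y+115,x:x+150],None,fx=5,fy=5,interpolation=2));print(x,y)
```

```text
[259.64337515 173.65459987] [ 0.50352719 -0.20963351  0.254853  ]
184 103
```

View pics/w2.png

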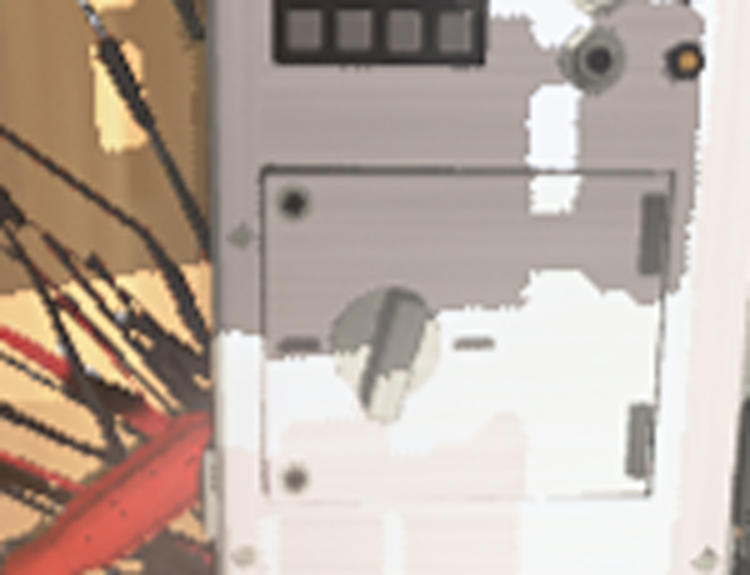

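The wrist crop (scale 5, offset 184,103) shows the cover, the ribs at (300,345) and (474,343), and the flange centred near (385,350). The wing runs from (382,415) to (405,292), about 77° from the case's x, so stud ≈ 1.34. I'll compute the wing's place, then turn the tool and drop closer for a second wrist view.

Run:
```python
from h import *
d=dict(np.load('w2.npz'));px=lambda u,v:(184+(u-2)/5,103+(v-2)/5)
print('flange',onz(d,*px(385,350),.073),'wingtop',onz(d,*px(403,352),.092))
r1,r2=onz(d,*px(300,345),.073),onz(d,*px(474,343),.069);print('ribs',r1,r2,(r1+r2)/2,np.linalg.norm(r1-r2),np.degrees(np.arctan2(*(r2-r1)[1::-1])))
c=[onz(d,*px(u,v),z) for u,v,z in((263,168,.072),(672,172,.063),(650,494,.063),(266,494,.072))]
print(np.round(c,4).tolist(),[np.linalg.norm(c[i]-c[(i+1)%4]).round(4) for i in range(4)])
```

```text
flange [ 0.50316486 -0.21254153  0.073     ] wingtop [ 0.50874556 -0.21286671  0.092     ]
ribs [ 0.48941593 -0.19636327  0.073     ] [ 0.51936627 -0.22812814  0.069     ] [ 0.5043911  -0.21224571  0.071     ] 0.04384095621359577 -46.68409555072605
[[0.515, -0.1603, 0.072], [0.5833, -0.2342, 0.063], [0.5221, -0.2919, 0.063], [0.4543, -0.2169, 0.072]] [np.float64(0.1009), np.float64(0.0842), np.float64(0.1015), np.float64(0.0829)]
```

Call:
send_rows(
  series=[
    [0,0,2,0.11,4],
    [0,0,3,0.115,4],
    [0,0,3,0,4],
    [0,0,2,0,4],
    [0,0,0,0,4],
  ],
)

```text
t: 9.52
tool_pos: [0.5037, -0.2099, 0.1545]
tcp_rot: [[0.859, 0.511, -0.001], [0.511, -0.859, 0.001], [-0.001, -0.001, -1.0]]
ft_force: [0.2, -0.5, 0.2]
opening: 0.455
finger_force: 0.0
```

Run:
```python
from workcell import ctrl
from h import *
d=ctrl.get_image("wrist");im=d["color"][:,:,::-1].copy();np.savez('w3.npz',**{k:d[k] for k in("intrinsics","T")})
o=ctrl.get_obs();print(o['tool_pos'],o['tcp_rot'].round(3).tolist())
print(proj(d,np.array((.503,-.211,.083))),proj(d,o['tool_pos']))
cv2.imwrite('pics/w3.png',cv2.resize(im[100:290,140:390],None,fx=3,fy=3,interpolation=2))
```

```text
[ 0.50412202 -0.21013134  0.1555124 ] [[0.859, 0.511, 0.001], [0.511, -0.859, -0.0], [0.0, 0.001, -1.0]]
[258.8538552  199.52362102] [258.8487865  235.91066798]
```

View pics/w3.png

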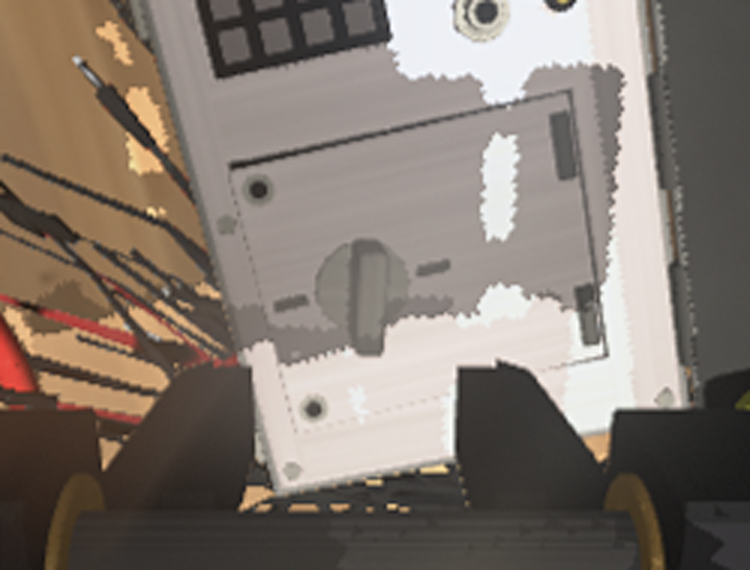

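The closer view (scale 3, offset 140,100) shows the wing upright in the image, in line with the tool's x. Its top runs from (370,250) to (370,355) and the flange is near (361,288). I'll triangulate with the earlier wrist view.

Run:
```python
from h import *
a=dict(np.load('w2.npz'));b=dict(np.load('w3.npz'))
pa=lambda u,v:(184+(u-2)/5,103+(v-2)/5);pb=lambda u,v:(140+(u-1)/3,100+(v-1)/3)
for n,x,y in(('flange',(385,350),(361,288)),('wing',(403,354),(370,303)),('screw',(293,203),(259,189))):
    p,e=meet([ray(a,*pa(*x)),ray(b,*pb(*y))]);print(n,p.round(4),np.round(e,4))
w=onz(b,*pb(370,303),.092);print('wingtop',w)
for p in (w,np.array([.5035,-.212,.08])):
    d=p-np.array([.5041,-.2101,0]);print('tool x,y',d@[.859,.511,0],d@[.511,-.859,0])
```

```text
flange [ 0.5022 -0.2131  0.0672] [0.0004 0.0004]
wing [ 0.5105 -0.2104  0.1064] [0.0003 0.0003]
screw [ 0.5136 -0.1713  0.0699] [0. 0.]
wingtop [ 0.50646549 -0.21286961  0.092     ]
tool x,y 0.0006166821243761202 0.0035878616857676045
tool x,y -0.0014863000000000309 0.001325499999999964
```

The cover edges measure 101 × 84 mm at the expected heights, and the tilted wing's top is about 3 mm off along tool y. I'll descend carefully round the wing.

Call:
send_rows(
  series=[
    [0,0.28,2,0,4],
    [0,0,2,0,4],
    [0,0,1.5,0,4],
    [0,0,1,0,4],
    [0,0,0,0,4],
  ],
)

```text
t: 10.2
tool_pos: [0.505, -0.2121, 0.0897]
tcp_rot: [[0.859, 0.511, -0.0], [0.511, -0.859, 0.0], [-0.0, -0.0, -1.0]]
ft_force: [0.8, 0.5, 0.8]
opening: 0.454
finger_force: 0.0
```

Call:
send_rows(
  series=[
    [0,0,0.8,0,4],
    [0,0,0.5,0,4],
    [0,0,0,0,4],
  ],
)

```text
t: 10.58
tool_pos: [0.5048, -0.212, 0.0764]
tcp_rot: [[0.859, 0.511, -0.0], [0.511, -0.859, 0.0], [-0.0, -0.001, -1.0]]
ft_force: [-0.2, 0.5, 0.1]
opening: 0.454
finger_force: 0.0
```

Call:
send_rows(
  series=[
    [0,0,0,0,2],
    [0,0,0,0,0.5],
    [0,0,0,0,0.5],
    [0,0,0,0,0.5],
  ],
  force=15,
)

```text
t: 11.08
tool_pos: [0.5056, -0.213, 0.077]
tcp_rot: [[0.86, 0.511, 0.002], [0.511, -0.86, -0.002], [0.001, 0.003, -1.0]]
ft_force: [3.2, -4.0, -2.9]
opening: 0.104
finger_force: 15.0
```

Call:
send_rows(
  series=[
    [0,0,0,0.17,0.5],
    [0,0,0,0.17,0.5],
    [0,0,0,0.17,0.5],
    [0,0,0,0.17,0.5],
  ],
)

```text
t: 11.58
tool_pos: [0.5056, -0.213, 0.077]
tcp_rot: [[0.989, -0.148, 0.002], [-0.148, -0.989, -0.002], [0.002, 0.002, -1.0]]
ft_force: [3.6, -4.2, -1.4]
opening: 0.103
finger_force: 14.9
```

Call:
send_rows(
  series=[
    [0,0,0,0.17,0.5],
    [0,0,0,0.17,0.5],
    [0,0,0,0.17,0.5],
    [0,0,0,0.15,0.5],
    [0,0,0,0,0.5],
  ],
)

```text
t: 12.2
tool_pos: [0.5055, -0.2129, 0.0771]
tcp_rot: [[0.695, -0.719, 0.002], [-0.719, -0.695, -0.002], [0.002, 0.0, -1.0]]
ft_force: [2.9, -4.7, -0.1]
opening: 0.095
finger_force: 15.0
```

The tool's x is at −46° and the ribs at −46.7°, so the wing is in line. Now I'll press down, following the cover's arc.

Call:
send_rows(
  series=[
    [-0.05,0,0.2,0,0.5],
    [-0.05,0,0.2,0,0.5],
    [-0.05,0,0.2,0,0.5],
    [-0.05,0,0.2,0,0.5],
    [0,0,0,0,0.5],
  ],
  force=25,
)

```text
t: 12.82
tool_pos: [0.5043, -0.2116, 0.0701]
tcp_rot: [[0.696, -0.718, 0.002], [-0.718, -0.696, -0.002], [0.004, -0.0, -1.0]]
ft_force: [-0.8, -4.0, 9.7]
opening: 0.092
finger_force: 25.0
```

Call:
send_rows(
  series=[
    [-0.05,0,0.2,0,0.5],
    [0,0,0.2,0,0.5],
    [0,0,0,0,0.5],
    [0,0,0,0,0.5],
  ],
)

```text
t: 13.32
tool_pos: [0.5041, -0.2113, 0.0673]
tcp_rot: [[0.697, -0.718, 0.003], [-0.718, -0.697, -0.003], [0.004, -0.0, -1.0]]
ft_force: [-5.3, -1.4, 23.4]
opening: 0.095
finger_force: 25.0
```

Call:
send_rows(
  series=[
    [0.05,0,0.1,0,0.5],
    [0,0,0,0,0.5],
    [0,0,0,0,0.5],
  ],
)

```text
t: 13.7
tool_pos: [0.5041, -0.2113, 0.067]
tcp_rot: [[0.697, -0.717, 0.002], [-0.717, -0.697, -0.002], [0.003, 0.0, -1.0]]
ft_force: [-9.7, 2.1, 32.0]
opening: 0.094
finger_force: 25.0
```

Run:
```python
from workcell import ctrl
from h import *
s=ctrl.get_image("scene")["color"][90:270,160:330,::-1];w=ctrl.get_image("wrist")["color"][60:260,130:400,::-1]
s=cv2.resize(s,(529,560),interpolation=2);w=cv2.resize(w,(0,0),fx=1,fy=1)
cv2.imwrite('pics/end.png',np.hstack([s,cv2.copyMakeBorder(w,0,360,0,0,0)]))
```

```text
(no output)
```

View pics/end.png

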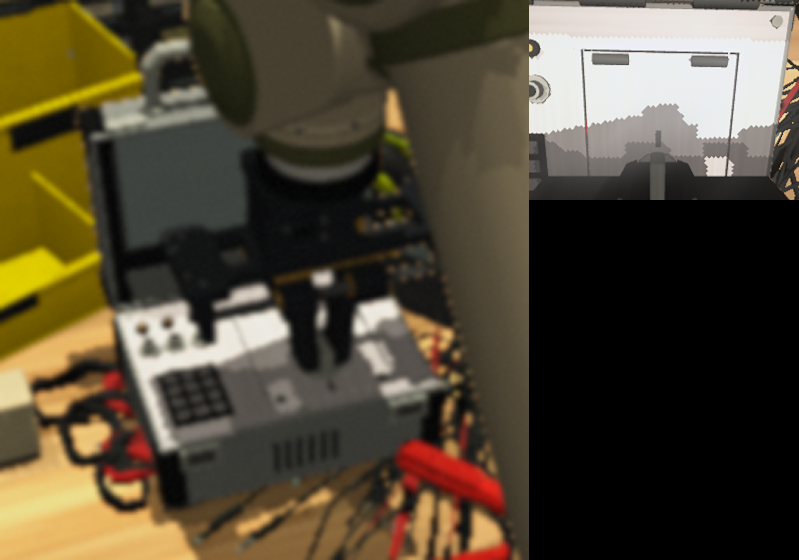

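The last picture shows the lid upright, the wing between the fingers in line with the rib, and the cover level with the deck. A further 1 mm of commanded push added 9 N but moved the tool only 0.3 mm, so the cover is on its stop.

```bash
python3 -c "
from workcell import ctrl
print(ctrl.finish_job())"
```

```text
the job is handed in; nothing more can be done
None
```

I handed the job in at about 14 s, with the arm still holding the battery cover down at about 32 N and its wing within about 1° of the ribs; the cover is on its stop, flush as far as I can measure. The lid stands at about 1.64 rad, and I did not touch the screwdriver, tin, heat sink or relay; the hand-in gave no verdict.

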